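# Drag the parts tray onto the bench mat

### The arm

A 7-joint arm with a two-finger parallel gripper is mounted at the origin on the work surface. World frame = base frame: x ahead of the robot, y to its left, z up, the work surface at z = 0. Lengths are in m, angles in rad, forces in N, time in s.
With the tool pointing down it reaches from about 0.4 to 0.85 m from the base axis. Payload 4.4 kg.
Tool frame: the origin (TCP) lies midway between the tips of the shut fingers; the grasp point (between the pads) lies 19 mm behind it (manip.hold_point_z is the distance from the TCP to the grasp point, in m); z points along the fingers, y is the line along which they close (so a half turn about z gives the same grasp; the last joint's range is limited). The gripper opens to 94 mm and grips with 3 to 60 N. Pads are 16 mm wide; open, the fingers measure 119 mm over their backs; the gripper's body (75 mm by 177 mm) begins 78 mm behind the grasp point.
Start: joints at [-1.309, 0.628, 0.038, 1.517, -0.027, 0.996, -0.02], TCP at [0.209, 0.615, 0.205] pointing down, gripper open.
Joint ranges: [-3.06, 3.06], [-0.37, 2.12], [-1.25, 1.32], [0.18, 2.47], [-1.1, 4.24], [0.23, 1.98], [-2.94, 2.94]. Speed limits (rad/s): [2.57, 2.57, 3.14, 3.14, 3.14, 3.14, 3.14].

### API

Orientations are given as a rotation vector (axis times angle).
In Python, from rig import manip gives the robot as it stands. The module is installed in compiled form; this text tells all that it offers.
- The arm moves only by the tool jog_arm, never from a script. Its argument "deltas" is a list of rows, each a list of 4 numbers: the shift along the world's x, y, z in m, then the turn about the world's z in degrees. In form: [[dx, dy, dz, yaw], ...]. A call has 1 to 12 rows; each row shifts and turns the commanded pose from where the row before left it; what a row does not reach is not made up. A row lasts 1/12 s, in which the tool goes at most 41.7 mm and 7.16 degrees, less where a joint would pass 70% of its speed; a pose out of reach is approached as far as the arm can. A call with a gripper value outside its range is refused whole. "claw" is the closure in counts, from 0 (fully open) to 255 (shut), set as the call begins (left out, the last holds). The fingers move at their own pace and stop on an object; the grip force is fixed at half the most. Time passes only in rows, so rows that do not move let the fingers close. It gives the time, the measured TCP pose, the force, the opening and the grip force at its end, in the units of the state.
- manip.get_state(): the state, without advancing time (a new reading comes with each control period).
- manip.read_camera(name): name is "scene" or "top"; returns the picture (480x640x3 uint8, red, green, blue); there is no depth.
- manip.camera_info(name): a dict with "camera_matrix" (3x3 intrinsics, pixels), "rvec" (rotation vector, rad) and "tvec" (3), from world to camera coordinates, as OpenCV has them. Camera axes: x right, y down, z forward; pixel columns grow to the right and rows downward; lengths in m; the calibration is good to about 2 mm. A picture is of the moment at which its call begins. camera_info takes no time and is no camera call.
- manip.finish_job(): hands the job in; it is judged then, once.
The state is a dict: "clock": time; "joints": joint angles; "qvel": joint speeds; "joint_torque": joint torques, N m; "ee_pos": TCP position; "eef_rot": TCP orientation; "wrist_force": force on the tool from outside, world axes, zero at the start; "torque": the same for the moment, N m; "gripper_width": opening from 0.0 (shut) to 1.0 (fully open); "gripper_force": force on a finger pad.
Only numpy, scipy, OpenCV 4.12 (cv2) and the standard library are available. Lean on these libraries where they do the work, as an engineer would, in place of code of your own. Each camera call takes 0.05 s, during which the arm holds its last target. There are 200 camera calls.

### The job

Reach over the larger, oblong steel parts tray (the one with a socket and a bearing in it), hook behind its far wall and drag it towards you along the bench until it stands centred and square on the rubber mat in front of it, then let go. Keep it flat on the bench all the way, never lifted or tipped, and do not shift the small square tray or the can that stand beside it.

Things in the scene. Friction and masses are not known exactly. Their poses are not given: they have to be found in the camera images.
- tray: Oblong open steel tray, loose: 140 (x) by 200 (y) mm over its lip, 40 high, 0.8 kg with its socket and bearing (below 40 mm). Origin: centre of underside; x from near wall to far wall (away from the robot), z up. Far wall: outer face at x = 66 mm, 3 thick; its lip (z 36 to 40) reaches x = 70. Bench clear for 60 mm behind it. Slides with 3 to 8 N.
- mat: Thin black rubber mat, fixed, in front of the oblong tray: 200 (x) by 260 (y) mm, level with the bench to 1 mm, so it does not hinder sliding. The tray starts 130 to 160 mm beyond its centre, up to 20 mm sideways, at most 6 degrees askew to it. Origin: its centre; x away from the robot, y along the 260 mm side, z up.
- small_tray: A bystander: a square open steel tray of the same make, 110 by 110 mm over its lip, 40 mm high, empty, beside the oblong tray on its left or right. Origin: centre of its underside; z up.
- can: A bystander: an upright can 66 mm in diameter, 150 mm high, with a blue label, beside the oblong tray on its other side. Origin: centre of its underside; z up.

How it is judged:
On the way:
1. the fingers bear on the oblong tray at its far wall, which has begun to move nearer (contact force between the fingers and tray above 0.3 N and x of the grasp point in the frame of tray above 0.015 m and distance of tray from where it was at the start of the episode above 0.015 m), for 0.2 s.
At the end, for the whole second after the job is handed in: The oblong tray stands flat and at rest on the mat: its centre within 25 mm of the mat's centre along the mat's x and 30 mm along its y, turned by less than 0.2 rad (11 degrees) from square with it (x of tray in the frame of mat between -0.025 and 0.025 m and y of tray in the frame of mat between -0.03 and 0.03 m and angle between the x axis of tray and the x axis of mat, either way round below 0.2 rad and height (world z) of tray below 0.006 m and angle between tray's own z axis and vertical below 0.08 rad and linear speed of tray below 0.01 m/s); the robot touches nothing.
It fails at once if the oblong tray is lifted (more than 12 mm) or tipped (more than 0.15 rad) (height (world z) of tray above 0.012 m or angle between tray's own z axis and vertical above 0.15 rad).
It fails at once if the small square tray or the can is shifted by more than 20 mm or the can is tipped over (distance of any of small_tray, can from where it was at the start of the episode above 0.02 m or angle between can's own z axis and vertical above 0.3 rad).
It also fails if it takes over 32 s, if anything falls off the work surface, if the arm or the gripper's body presses on something with over 40 N, if the wrist force passes 120 N, or if a joint passes its speed limit or range.

## Working session

There is one attempt and no reset: what is moved stays moved. The work goes in short steps, Python scripts to look and compute and a tool call to move; the robot and the scene stay as the last step left them, time stands still between calls to the robot, and variables do not carry over. Pictures are saved under pics/ and viewed, at most 10 in all, crops included, and the job is handed in when it is done.

Besides the shell and the picture viewer there is one more tool, called as name(argument=value, ...), one argument or row to a line, values as JSON. jog_arm: Moves the arm, as the interface text tells. Its arguments: {"type":"object","properties":{"deltas":{"type":"array","items":{"type":"array","items":{"type":"number"}}},"claw":{"type":"number"}},"required":["deltas"]}

```bash
mkdir -p pics; python3 - <<'E'
from rig import manip
import cv2
for n in("top","scene"):
    cv2.imwrite(f"pics/{n}0.png",manip.read_camera(n)[:,:,::-1])
    print(manip.camera_info(n))
s=manip.get_state();print(s["clock"],s["ee_pos"],s["eef_rot"],s["gripper_width"],manip.hold_point_z)
E
```

```text
{'camera_matrix': array([[599.41234567,   0.        , 327.20371027],
       [  0.        , 599.41234567, 240.3936417 ],
       [  0.        ,   0.        ,   1.        ]]), 'rvec': array([ 2.14755913, -2.1559925 ,  0.18227865]), 'tvec': array([0.01875137, 0.5382298 , 1.09172902])}
{'camera_matrix': array([[464.38548911,   0.        , 322.88809192],
       [  0.        , 464.38548911, 233.25938966],
       [  0.        ,   0.        ,   1.        ]]), 'rvec': array([ 2.47097243,  0.95980168, -0.27249583]), 'tvec': array([-0.44413205, -0.27861884,  1.19308897])}
0.1 [0.20906801 0.61481808 0.20464487] [-5.12641001e-01 -3.09923119e+00  2.67987273e-03] 0.9988969167212495 0.0188
```

View pics/top0.png

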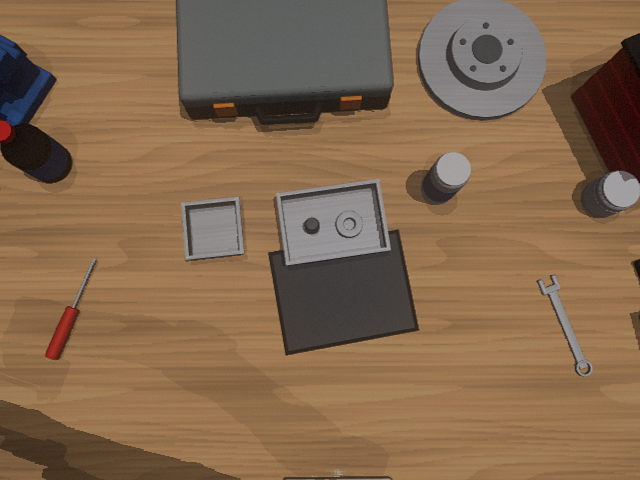

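View pics/scene0.png

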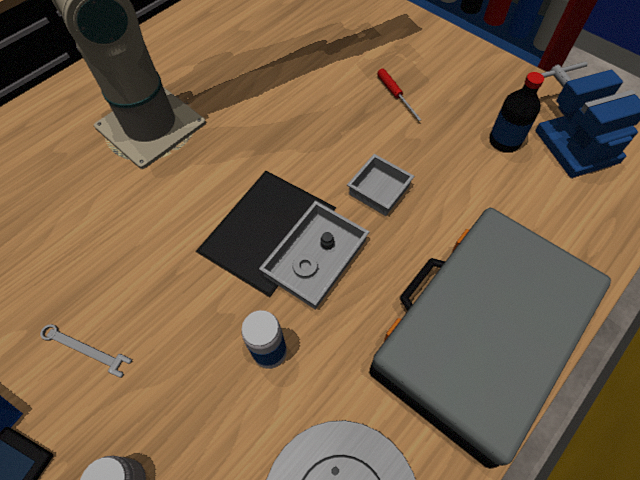

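The top view shows the oblong tray with lip corners at about (277,195), (379,181), (389,248) and (287,264). The mat corners are (269,253), (398,231), (418,329) and (286,353). The small tray is on the left at (213,228) and the can is on the right at (446,178). The case, with its handle near (290,118), lies behind.

```bash
cat > h.py <<'E'
import cv2,numpy as np
from rig import manip
def ray(n,px,z):
    c=manip.camera_info(n);R=cv2.Rodrigues(c["rvec"])[0];C=-R.T@c["tvec"]
    p=cv2.undistortPoints(np.float64(px).reshape(-1,1,2),c["camera_matrix"],None)[:,0]
    d=np.c_[p,np.ones(len(p))]@R
    return (C+d*((z-C[2])/d[:,2])[:,None])[:,:2]
def box(n,q,z):  # q: far-left,far-right,near-right,near-left
    p=ray(n,q,z);a=p[0]+p[1]-p[2]-p[3];b=p[0]+p[3]-p[1]-p[2]
    print(n,"c",p.mean(0).round(4),"yaw_x",np.degrees(np.arctan2(a[1],a[0])).round(2),"yaw_y",(np.degrees(np.arctan2(b[1],b[0]))-90).round(2),"size",np.hypot(*a/2).round(3),np.hypot(*b/2).round(3))
    return p
def yaw(s):
    y=cv2.Rodrigues(s["eef_rot"])[0][:,1];return np.degrees(np.arctan2(y[1],y[0]))
E
python3 - <<'E'
from h import *
box("top",[(277,195),(379,181),(389,248),(287,264)],.04)
box("top",[(269,253),(398,231),(418,329),(286,353)],0)
box("scene",[(368,234),(318,305),(261,269),(316,203)],.04)
box("top",[(182,203),(239,197),(243,254),(186,260)],.04)
print("can",ray("top",[(453,167)],.15),ray("scene",[(262,328)],.15))
print("case near edge",ray("top",[(260,120),(318,118),(180,108),(390,98)],0.08), "scene handle",ray("scene",[(403,302),(438,262),(372,370)],0.03))
print("yaw",yaw(manip.get_state()))
E
```

```text
top c [0.5743 0.0052] yaw_x 7.86 yaw_y 8.37 size 0.132 0.196
top c [ 0.4457 -0.0141] yaw_x 10.1 yaw_y 9.73 size 0.194 0.256
scene c [0.5806 0.0059] yaw_x 7.91 yaw_y 8.5 size 0.138 0.191
top c [0.562  0.2331] yaw_x 5.27 yaw_y 6.01 size 0.11 0.108
can [[ 0.65051234 -0.20122765]] [[ 0.65333945 -0.19884837]]
case near edge [[ 0.76093475  0.14222127]
 [ 0.76500445  0.03346801]
 [ 0.78421525  0.29228796]
 [ 0.80472996 -0.10298532]] scene handle [[ 0.78033657  0.04180179]
 [ 0.77972084  0.15943272]
 [ 0.81967023 -0.10087723]]
yaw 71.21559570683058
```

jog_arm(
  deltas=[
    [0.01, -0.013, 0, 1.2],
    [0.019, -0.025, 0, 1.2],
    [0.019, -0.025, 0, 1.2],
    [0.019, -0.025, 0, 1.2],
    [0.019, -0.025, 0, 1.2],
    [0.019, -0.025, 0, 1.2],
    [0.019, -0.025, 0, 1.2],
    [0.019, -0.025, 0, 1.2],
    [0.019, -0.025, 0, 1.2],
    [0.019, -0.025, 0, 1.2],
    [0.019, -0.025, 0, 1.2],
    [0.019, -0.025, 0, 1.2],
  ],
)

```text
clock: 1.1
ee_pos: [0.4288, 0.3259, 0.2053]
eef_rot: [-0.118, -3.139, 0.001]
wrist_force: [-0.0, -0.2, -0.4]
gripper_width: 1.002
gripper_force: 0.0
```

jog_arm(
  deltas=[
    [0.019, -0.025, 0, 1.2],
    [0.019, -0.025, 0, 1.2],
    [0.019, -0.025, 0, 1.2],
    [0.019, -0.025, 0, 1.2],
    [0.019, -0.025, 0, 1.2],
    [0.019, -0.025, 0, 1.2],
    [0.019, -0.025, 0, 1.2],
    [0.019, -0.025, 0, 1.2],
    [0.019, -0.025, 0, 1.2],
    [0.019, -0.025, 0, 1.2],
    [0.015, -0.013, 0, 1.2],
    [0, 0, 0, 0],
  ],
)

```text
clock: 2.1
ee_pos: [0.6359, 0.0585, 0.2047]
eef_rot: [-0.232, 3.132, -0.005]
wrist_force: [0.6, -0.5, 0.1]
gripper_width: 1.002
gripper_force: 0.0
```

```bash
python3 - <<'E'
from h import *
s=manip.get_state();print(s["clock"],s["ee_pos"],yaw(s),s["wrist_force"])
E
```

```text
2.1 [0.6359112  0.05846232 0.20472192] 98.46164108920564 [ 0.5697258  -0.47364761  0.07734295]
```

jog_arm(
  deltas=[
    [0.013, -0.013, 0, 0],
    [0.013, -0.013, -0.02, 0],
    [0.013, -0.013, -0.025, 0],
    [0, 0, -0.025, 0],
    [0, 0, -0.02, 0],
    [0, 0, -0.01, 0],
    [0, 0, 0, 0],
    [0, 0, 0, 0],
  ],
)

```text
clock: 2.77
ee_pos: [0.672, 0.0262, 0.1056]
eef_rot: [0.243, -3.132, -0.001]
wrist_force: [0.5, 0.0, 1.3]
gripper_width: 1.001
gripper_force: 0.0
```

```bash
python3 - <<'E'
from h import *
a=manip.read_camera("scene")[:,:,::-1];cv2.imwrite("pics/s1.png",cv2.resize(a[80:400,180:560],None,fx=2,fy=1.85))
s=manip.get_state();print(s["clock"],s["ee_pos"],yaw(s),s["wrist_force"])
E
```

```text
2.8167 [0.67282823 0.02613495 0.10652608] 98.85918776626426 [-0.50070331 -0.42227835 -0.27659747]
```

View pics/s1.png

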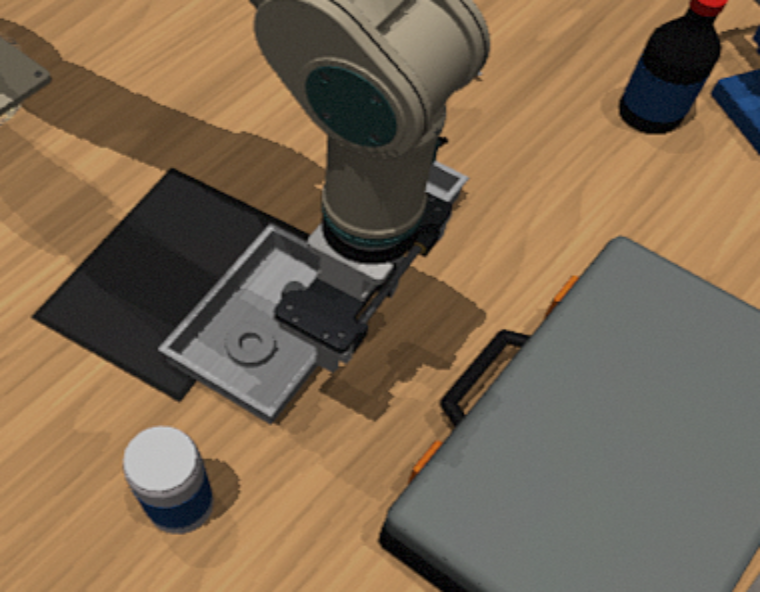

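The gripper hovers at the far wall, with free bench behind the tray out to the case handle at about (470,370) in the crop. I'll shift slightly further back and descend, watching the force.

jog_arm(
  deltas=[
    [0.007, -0.005, 0, 0.5],
    [0, 0, -0.015, 0],
    [0, 0, -0.02, 0],
    [0, 0, -0.015, 0],
    [0, 0, -0.012, 0],
    [0, 0, -0.01, 0],
    [0, 0, -0.01, 0],
    [0, 0, -0.005, 0],
    [0, 0, 0, 0],
    [0, 0, 0, 0],
  ],
)

```text
clock: 3.65
ee_pos: [0.6795, 0.0204, 0.0187]
eef_rot: [-0.255, 3.131, -0.0]
wrist_force: [-0.1, -0.3, 0.2]
gripper_width: 0.999
gripper_force: 0.0
```

jog_arm(
  deltas=[
    [-0.003, -0.0005, 0, 0],
    [-0.005, -0.001, 0, 0],
    [-0.005, -0.001, 0, 0],
    [-0.005, -0.001, 0, 0],
    [-0.005, -0.001, 0, 0],
    [-0.005, -0.001, 0, 0],
    [-0.005, -0.001, 0, 0],
    [-0.005, -0.001, 0, 0],
    [-0.005, -0.001, 0, 0],
    [-0.005, -0.001, 0, 0],
  ],
)

```text
clock: 4.48
ee_pos: [0.6321, 0.011, 0.019]
eef_rot: [-0.255, 3.129, 0.0]
wrist_force: [5.6, 0.7, 0.2]
gripper_width: 0.998
gripper_force: 2.5
```

jog_arm(
  deltas=[
    [-0.005, -0.001, 0, 0],
    [-0.005, -0.001, 0, 0],
    [-0.005, -0.001, 0, 0],
    [-0.005, -0.001, 0, 0],
    [-0.005, -0.001, 0, 0],
    [-0.005, -0.001, 0, 0],
    [-0.005, -0.001, 0, 0],
    [-0.005, -0.001, 0, 0],
    [-0.005, -0.001, 0, 0],
    [-0.003, -0.0005, 0, 0],
  ],
)

```text
clock: 5.32
ee_pos: [0.5836, 0.0012, 0.0189]
eef_rot: [-0.255, 3.13, -0.0]
wrist_force: [4.2, 1.5, -0.0]
gripper_width: 0.998
gripper_force: 2.5
```

```bash
python3 - <<'E'
from h import *
for n in("top","scene"): 
    a=manip.read_camera(n)[:,:,::-1];cv2.imwrite(f"pics/{n}2.png",a)
s=manip.get_state();print(s["clock"],s["ee_pos"],yaw(s),s["wrist_force"])
E
```

```text
5.4167 [0.58293447 0.0011277  0.01886675] 99.30999087153877 [2.65021067 0.43821361 1.89467812]
```

View pics/scene2.png

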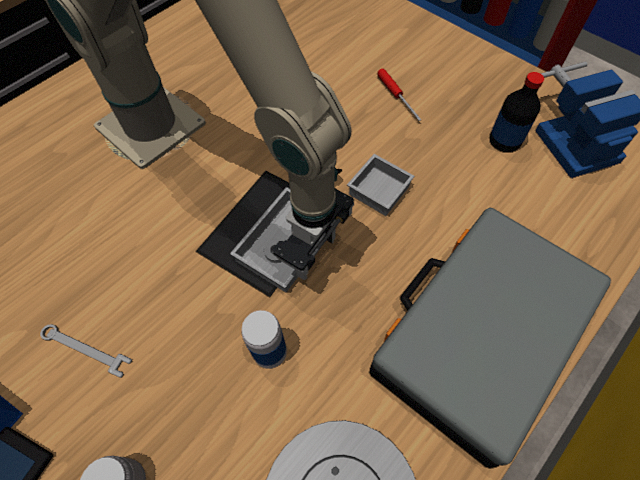

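View pics/top2.png

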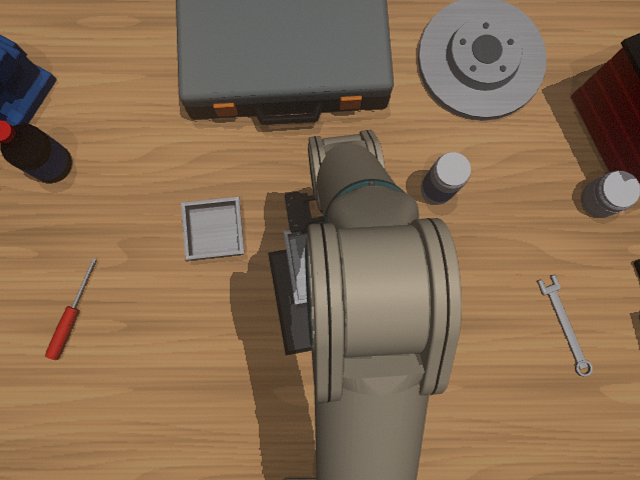

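The tray is about halfway onto the mat. In the scene view its near-right corner is at about (232,252) and its far-right corner at about (289,290). In the top view its far-left corner is at about (285,233).

```bash
python3 - <<'E'
from h import *
m=np.array([.4457,-.0141]);t=np.radians(9.9);R=np.array([[np.cos(t),np.sin(t)],[-np.sin(t),np.cos(t)]])
f=lambda p:((p-m)@R.T).round(4)
print(f(ray("scene",[(232,252),(289,290)],.04)),f(ray("top",[(285,233)],.04)),f(manip.get_state()["ee_pos"][:2]))
E
```

```text
[[-0.0099 -0.0988]
 [ 0.1384 -0.105 ]] [[0.1244 0.0904]] [ 0.1378 -0.0086]
```

jog_arm(
  deltas=[
    [-0.003, -0.0005, 0, 0],
    [-0.006, -0.001, 0, 0],
    [-0.006, -0.001, 0, 0],
    [-0.006, -0.001, 0, 0],
    [-0.006, -0.001, 0, 0],
    [-0.006, -0.001, 0, 0],
    [-0.006, -0.001, 0, 0],
    [-0.006, -0.001, 0, 0],
    [-0.006, -0.001, 0, 0],
    [-0.005, -0.0005, 0, 0],
    [-0.003, 0, 0, 0],
    [0, 0, 0, 0],
  ],
)

```text
clock: 6.42
ee_pos: [0.5246, -0.0079, 0.0188]
eef_rot: [-0.255, 3.13, -0.001]
wrist_force: [3.4, 0.6, 2.3]
gripper_width: 0.997
gripper_force: 2.0
```

jog_arm(
  deltas=[
    [0.004, 0.001, 0, 0],
    [0.008, 0.001, 0, 0],
    [0.01, 0.002, 0, 0],
    [0, 0, 0.01, 0],
    [0, 0, 0.02, 0],
    [0, 0, 0.03, 0],
    [0, 0, 0.03, 0],
    [0, 0, 0.03, 0],
    [0, 0, 0.03, 0],
    [0, 0, 0.02, 0],
    [0, 0, 0, 0],
  ],
)

```text
clock: 7.33
ee_pos: [0.5478, -0.0037, 0.193]
eef_rot: [-0.254, 3.126, -0.001]
wrist_force: [-0.7, -0.6, 0.2]
gripper_width: 1.001
gripper_force: 0.0
```

jog_arm(
  deltas=[
    [0.01, 0.015, 0.01, 0],
    [0.01, 0.025, 0.01, 0],
    [0.01, 0.03, 0.01, 0],
    [0, 0.03, 0, 0],
    [0, 0.03, 0, 0],
    [0, 0.03, 0, 0],
    [0, 0.03, 0, 0],
    [0, 0.03, 0, 0],
    [0, 0.03, 0, 0],
    [0, 0.03, 0, 0],
    [0, 0.02, 0, 0],
    [0, 0, 0, 0],
  ],
)

```text
clock: 8.33
ee_pos: [0.5731, 0.3024, 0.2171]
eef_rot: [0.266, -3.126, -0.004]
wrist_force: [-0.9, 0.6, 0.1]
gripper_width: 1.001
gripper_force: 0.0
```

```bash
python3 - <<'E'
from h import *
a=manip.read_camera("top")[:,:,::-1];cv2.imwrite("pics/top3.png",a)
s=manip.get_state();print(s["clock"],s["ee_pos"],yaw(s),s["wrist_force"])
E
```

```text
8.3833 [0.57390055 0.29879674 0.21707809] 99.5891437332634 [0.10727734 0.25769947 0.24036578]
```

View pics/top3.png

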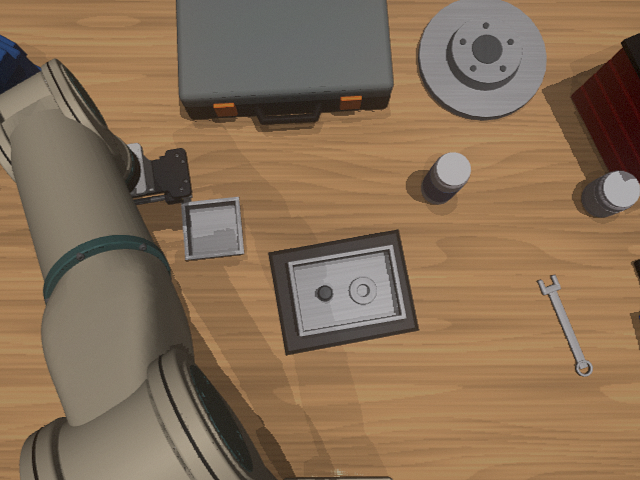

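The tray stands on the mat, with corners at about (289,262), (397,247), (406,319) and (299,335). Its centre is near (348,291) and the mat's is near (343,292), which is under 10 mm off, and it looks square. The small tray and the can are unmoved, and the arm is clear of everything.

```bash
python3 - <<'E'
from h import *
box("top",[(289,262),(397,247),(406,319),(299,335)],.04)
print(manip.finish_job())
E
```

```text
top c [ 0.4438 -0.0215] yaw_x 6.89 yaw_y 7.94 size 0.136 0.203
the job is handed in; nothing more can be done
None
```

I dragged the oblong tray onto the mat, released it and handed the job in at about 8.4 s; by the last image it sits about 7 mm off the mat's centre and 2–3° from square, and the small tray and can look unmoved (the judge returned no verdict).

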